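# Set the throw of an air grille

## Robot

A 6-joint arm with a two-finger parallel gripper is mounted at the origin on the work surface. World frame = base frame: x ahead of the robot, y to its left, z up, the work surface at z = 0. Lengths are in m, angles in rad, forces in N, time in s.
With the tool pointing down it reaches from about 0.3 to 0.875 m from the base axis. Payload 6.4 kg.
Tool frame: the origin (TCP) lies at the very end of the fingers, on their centre line; the grasp point (between the pads) lies 19 mm behind it (robot.grip_point_offset is the distance from the TCP to the grasp point, in m); z points along the fingers, y is the line along which they close (so a half turn about z gives the same grasp; the last joint's range is limited). The gripper opens to 88 mm and grips with 3 to 60 N. Pads are 18 mm wide; open, the fingers measure 123 mm over their backs; the gripper's body (75 mm by 187 mm) begins 45 mm behind the grasp point.
Start: joints at [-1.315, 0.181, 1.607, -0, 1.354, -0.206], TCP at [0.256, -0.515, 0.239] pointing down, gripper open.
Joint ranges: [-2.99, 2.99], [-0.89, 2.07], [0.3, 2.58], [-1.14, 4.28], [0, 2.63], [-3.12, 3.12]. Speed limits (rad/s): [2.57, 2.57, 3.01, 3.14, 3.14, 3.14].

## Interface

Orientations are given as [roll, pitch, yaw] about the fixed x, y, z axes, in that order (R = Rz(yaw) Ry(pitch) Rx(roll)).
In Python, from cell import sense, imaging, workorder, robot gives the robot as it stands.
- The arm moves only by the shell command python3 -m crank 'ROWS'. ROWS is JSON, a list of rows, each a list of 3 entries, a list of its own where there are three numbers: the shift along the tool's x, y, z in mm, then the turn, a rotation vector about the tool's x, y, z in units of 8 degrees (1.0 is 8 degrees), then the closure, from -1 (fully open) to 1 (shut). A call has 1 to 12 rows; each row shifts and turns the commanded pose from where the row before left it, along the tool's axes as they then stand; what a row does not reach is not made up. A row lasts 1/10 s, in which the tool goes at most 50 mm and 8.59 degrees, less where a joint would pass 70% of its speed; a pose out of reach is approached as far as the arm can. A call is refused whole if a number of a shift passes 50 or a number of a turn 1, either way. A call with a gripper value outside its range is refused whole. The fingers move at their own pace and stop on an object; the grip force is fixed at half the most. Time passes only in rows, so rows that do not move let the fingers close. It gives the time, the measured TCP pose, the force, the opening and the grip force at its end, in the units of the state.
- sense(): the state, without advancing time (a new reading comes with each control period).
- imaging.capture(name): name is "scene" or "side" or "wrist"; returns (picture, depth): 400x640x3 uint8, red, green, blue; 400x640 float32, m along the optical axis (not along the pixel's ray), 0 where there is no reading.
- imaging.camera_info(name): a dict with "fx", "fy", "cx", "cy" (pixels), "extrinsics" (4x4, takes a point from camera to world coordinates). Camera axes: x right, y down, z forward; pixel columns grow to the right and rows downward; lengths in m; the calibration is good to about 2 mm. A picture is of the moment at which its call begins: read the wrist's pose just before it. camera_info takes no time and is no camera call; for the wrist camera it gives the pose at the moment of the call.
- workorder.sign_off(): hands the job in; it is judged then, once.
The state is a dict: "t": time; "joint_positions": joint angles; "joint_vel": joint speeds; "effort": joint torques, N m; "ee_pos": TCP position; "tool_rot": TCP orientation; "contact_force": force on the tool from outside, world axes, zero at the start; "wrist_torque": the same for the moment, N m; "opening": finger opening in m; "finger_force": force on a finger pad.
Only numpy, scipy, OpenCV 4.12 (cv2) and the standard library are available. Lean on these libraries where they do the work, as an engineer would, in place of code of your own. Each camera call takes 0.05 s, during which the arm holds its last target. There are 200 camera calls.

## Task

Set the throw of the air grille that is mounted face up on its sheet-metal plenum box: run the fingertips lightly along the row of blades, from the end with the round duct collar to the plain end, tipping the blades over as you go so that all eight end up leaning about 45 degrees away from the collar. Only touch, gripping nothing; do not lift the box or push it out of place, leave the things around it alone, and take the hand clear at the end.

Things in the scene. Friction and masses are not known exactly. Their poses are not given: they have to be found in the camera images.
- plenum: Loose sheet-metal plenum box, about 2 kg, on the bench, with a white-framed air grille face up on top. Origin: centre of its underside; z up, x along the row of blades, from the end with the round duct collar (-x) to the plain end (+x). Box 250 (x) by 134 (y) mm. 8 aluminium blades lie across the row (along y, 102 mm long, 2 mm thick, front edge round, 3 mm thick), 25 mm apart.
- face (a point): Centre of the grille, level with the frame's flat top face, 125 mm above the box's origin. Frame 262 (x) by 146 (y) mm overall, border 20 mm wide round an opening of 222 by 106 mm. Each blade turns alone on a pivot along y 11.2 mm below this level; its front edge is 18 mm from the pivot.
- collar (a point): Centre of the open mouth of the round duct collar on the -x end of the box: 100 mm diameter, sticks out 55 mm, axis level, 60 mm above the bench; mouth 179 mm from the box's centre.
- row_start (a point): Point level with the frame's face, above the pivot of blade 1 (next to the collar), at mid-length of the blade; 43.5 mm from the frame's outer edge at the collar end. Front edge of a blade against the face: upright 6.8 mm above, at 30 degrees 4.4 above, at 45 degrees 1.5 above, at 60 degrees 2.2 below.
- row_end (a point): Point level with the frame's face, above the pivot of blade 8 (farthest from the collar), mid-length of the blade; 175 mm from row_start. Blades have no spring and stay where left (friction 0.03 N m, about 2 N at the front edge); they start within 20 degrees of upright, leaning either way.
- blade1 (a joint): Angle of blade 1 of 8, counted from the collar end (blade 1 pivots -87.5 mm along the box's x axis). 0 = upright (square to the face), positive = front edge leaning away from the collar (+x of the box), negative = towards it; 0.785 rad = 45 degrees. Limits -1.2 to 1.2.
- blade2 (a joint): Angle of blade 2 of 8, counted from the collar end (blade 2 pivots -62.5 mm along the box's x axis). 0 = upright (square to the face), positive = front edge leaning away from the collar (+x of the box), negative = towards it; 0.785 rad = 45 degrees. Limits -1.2 to 1.2.
- blade3 (a joint): Angle of blade 3 of 8, counted from the collar end (blade 3 pivots -37.5 mm along the box's x axis). 0 = upright (square to the face), positive = front edge leaning away from the collar (+x of the box), negative = towards it; 0.785 rad = 45 degrees. Limits -1.2 to 1.2.
- blade4 (a joint): Angle of blade 4 of 8, counted from the collar end (blade 4 pivots -12.5 mm along the box's x axis). 0 = upright (square to the face), positive = front edge leaning away from the collar (+x of the box), negative = towards it; 0.785 rad = 45 degrees. Limits -1.2 to 1.2.
- blade5 (a joint): Angle of blade 5 of 8, counted from the collar end (blade 5 pivots +12.5 mm along the box's x axis). 0 = upright (square to the face), positive = front edge leaning away from the collar (+x of the box), negative = towards it; 0.785 rad = 45 degrees. Limits -1.2 to 1.2.
- blade6 (a joint): Angle of blade 6 of 8, counted from the collar end (blade 6 pivots +37.5 mm along the box's x axis). 0 = upright (square to the face), positive = front edge leaning away from the collar (+x of the box), negative = towards it; 0.785 rad = 45 degrees. Limits -1.2 to 1.2.
- blade7 (a joint): Angle of blade 7 of 8, counted from the collar end (blade 7 pivots +62.5 mm along the box's x axis). 0 = upright (square to the face), positive = front edge leaning away from the collar (+x of the box), negative = towards it; 0.785 rad = 45 degrees. Limits -1.2 to 1.2.
- blade8 (a joint): Angle of blade 8 of 8, counted from the collar end (blade 8 pivots +87.5 mm along the box's x axis). 0 = upright (square to the face), positive = front edge leaning away from the collar (+x of the box), negative = towards it; 0.785 rad = 45 degrees. Limits -1.2 to 1.2.
- tape: Bystander: roll of grey tape lying flat, 104 mm diameter, 48 mm high. Origin: centre of its underside. Leave alone.
- screwdriver: Bystander: screwdriver lying on the bench, under 40 mm high. Origin under its middle. Leave alone.
- carton: Bystander: small cardboard carton of screws, 85 by 55 by 45 mm. Origin: centre of its underside. Leave alone.
- spray: Bystander: upright can, 56 mm diameter, 150 mm high. Origin: centre of its underside. Leave alone.

How it is judged:
By the outcome, as a careful person would: the job done as asked, in the order asked, and still so for the second after the job is handed in, with the robot touching nothing.
It also fails if it takes over 45 s, if anything falls off the work surface, if the arm or the gripper's body presses on something with over 40 N, if the wrist force passes 120 N, or if a joint passes its speed limit or range.

## Working session

There is one attempt and no reset: what is moved stays moved. The work goes in short steps, Python scripts to look and compute and a shell command to move; the robot and the scene stay as the last step left them, time stands still between calls to the robot, and variables do not carry over. Pictures are saved under pics/ and viewed, at most 10 in all, crops included, and the job is handed in when it is done.

```bash
mkdir -p pics; ls; python3 - <<'E'
from cell import sense, imaging
import cv2,numpy as np
s=sense();print(s['t'],s['ee_pos'],s['tool_rot'],s['opening'],s['contact_force'])
ims=[]
for n in("scene","side"):
    p,d=imaging.capture(n);np.savez(f'pics/{n}0.npz',p=p,d=d)
    i=imaging.camera_info(n);print(n,i['fx'],i['cx'],i['cy'],np.round(i['extrinsics'],3).tolist())
    cv2.imwrite(f'pics/{n}0.png',p[...,::-1])
E
```

```text
pics
0.0 [ 0.25605903 -0.51426722  0.23783704] [-3.13996335e+00 -3.35922921e-04  4.61778455e-01] 0.08795296692131677 [-0.00175102  0.57208134  0.50961801]
scene 428.46918227939193 316.52049993495893 209.7738522302376 [[-0.809, 0.399, -0.432, 0.991], [0.588, 0.544, -0.599, 0.587], [-0.004, -0.738, -0.674, 0.782], [0.0, 0.0, 0.0, 1.0]]
side 508.27626293516226 316.57756300283364 188.3068153400457 [[-0.98, -0.113, 0.161, 0.385], [-0.197, 0.606, -0.771, 0.892], [-0.01, -0.788, -0.616, 0.821], [0.0, 0.0, 0.0, 1.0]]
```

View pics/scene0.png

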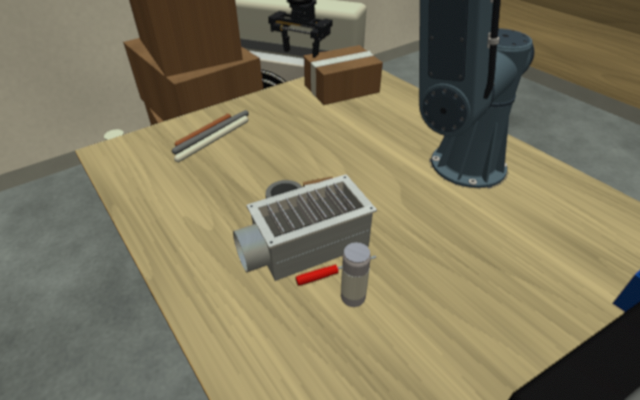

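View pics/side0.png

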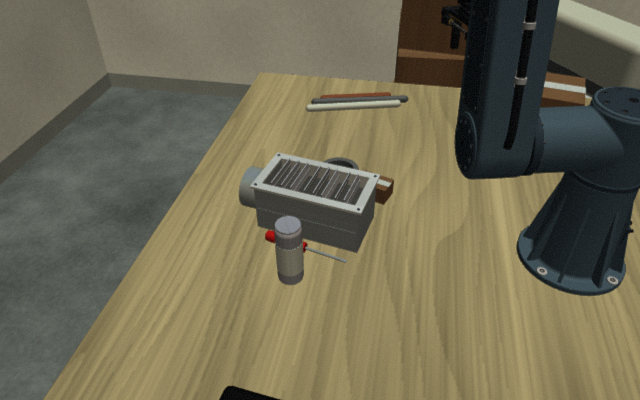

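The scene view shows the grille at about (310,210) with its collar at (250,248) on the end away from the robot. The can, screwdriver, tape and carton are close to its sides. The side view shows the collar at (250,188) and the white frame corners at (280,157), (380,178), (360,213) and (255,185).

```bash
cat > h.py <<'E'
from cell import sense, imaging
import cv2,numpy as np
def cast(i,px,z):
    px=np.atleast_2d(px).astype(float);E=np.array(i['extrinsics'])
    r=np.c_[(px[:,0]-i['cx'])/i['fx'],(px[:,1]-i['cy'])/i['fy'],np.ones(len(px))]@E[:3,:3].T
    return E[:3,3]+r*((z-E[2,3])/r[:,2])[:,None]
def project(i,P):
    E=np.array(i['extrinsics']);q=(np.atleast_2d(P)-E[:3,3])@E[:3,:3]
    return np.c_[q[:,0]/q[:,2]*i['fx']+i['cx'],q[:,1]/q[:,2]*i['fy']+i['cy']]
def frame(p,i,roi,z=.125,thr=150):
    x0,y0,x1,y1=roi;hsv=cv2.cvtColor(p,cv2.COLOR_RGB2HSV)
    m=((hsv[...,2]>thr)&(hsv[...,1]<40)).astype(np.uint8);k=np.zeros_like(m);k[y0:y1,x0:x1]=1;m*=k
    c=max(cv2.findContours(m,cv2.RETR_EXTERNAL,cv2.CHAIN_APPROX_NONE)[0],key=lambda c:cv2.contourArea(cv2.convexHull(c)))
    w=cast(i,cv2.convexHull(c)[:,0],z)[:,:2].astype(np.float32)
    return cv2.minAreaRect(w*1000),m
E
python3 - <<'E'
from h import *
for n,roi in(("scene",(235,165,385,250)),("side",(240,145,390,222))):
    d=np.load(f'pics/{n}0.npz');i=imaging.camera_info(n)
    for t in(150,170,190):
        r,m=frame(d['p'],i,roi,thr=t);print(n,t,np.round(r[0],1),np.round(r[1],1),round(r[2],2))
    ys,xs=np.nonzero(m);E=np.array(i['extrinsics']);dd=d['d'][ys,xs];ok=dd>0
    P=np.c_[(xs-i['cx'])/i['fx'],(ys-i['cy'])/i['fy'],np.ones(len(xs))]*dd[:,None]
    print('z med',np.median((P[ok]@E[:3,:3].T+E[:3,3])[:,2]), cast(i,{"scene":(245,250),"side":(247,188)}[n],.06))
E
```

```text
scene 150 [575.1 -15.2] [151.7 263.3] 79.49
scene 170 [574.6 -14.9] [147.8 262.2] 79.56
scene 190 [574.5 -14.7] [143.3 258.5] 79.52
z med 0.12615345114780152 [[ 0.73888657 -0.04136342  0.06      ]]
side 150 [561.2  -6.7] [144.8 290.7] 79.64
side 170 [575.8  -9. ] [143.3 260.2] 79.91
side 190 [475.9  69.2] [17.   6.6] 10.66
z med 0.12339705357230513 [[ 0.75066122 -0.03054895  0.06      ]]
```

```bash
python3 -m crank '[[[0,0,-18],[0,0,0.92],1],[[0,0,-18],[0,0,0.92],1],[[0,0,-18],[0,0,0.92],1],[[0,0,-18],[0,0,0.92],1],[[0,0,-18],[0,0,0.92],1],[[16,-39,0],[0,0,0],1],[[16,-39,0],[0,0,0],1],[[16,-39,0],[0,0,0],1],[[16,-39,0],[0,0,0],1],[[16,-39,0],[0,0,0],1],[[16,-39,0],[0,0,0],1],[[16,-39,0],[0,0,0],1]]'; python3 -m crank '[[[16,-39,0],[0,0,0],1],[[16,-39,0],[0,0,0],1],[[16,-39,0],[0,0,0],1],[[16,-39,0],[0,0,0],1],[[16,-39,0],[0,0,0],1],[[16,-39,0],[0,0,0],1],[[16,-39,0],[0,0,0],1],[[0,0,0],[0,0,0],1],[[0,0,0],[0,0,0],1]]'
python3 - <<'E'
from h import *
s=sense();print(s['t'],s['ee_pos'],s['tool_rot'],s['opening'],s['contact_force'])
i=imaging.camera_info('wrist');print(np.round(i['extrinsics'],3).tolist(),i['fx'])
p,d=imaging.capture('wrist');np.savez('pics/w1.npz',p=p,d=d);cv2.imwrite('pics/w1.png',p[...,::-1])
E
```

```text
t: 1.3
ee_pos: [0.4159, -0.2646, 0.3284]
tool_rot: [-3.141, 0.0, -0.181]
contact_force: [0.4, -0.8, 0.0]
opening: 0.0004
finger_force: 0.0
t: 2.2
ee_pos: [0.5744, -0.017, 0.3279]
tool_rot: [3.141, 0.002, -0.178]
contact_force: [0.1, 0.7, -0.4]
opening: 0.0001
finger_force: 0.0
2.2 [ 0.57444936 -0.01702507  0.32793423] [ 3.14128432e+00  1.53608466e-03 -1.78285346e-01] 0.00012581249866605847 [ 0.06588091  0.66687191 -0.44505847]
[[-0.178, -0.94, -0.292, 0.65], [-0.984, 0.17, 0.052, -0.03], [0.001, 0.297, -0.955, 0.474], [0.0, 0.0, 0.0, 1.0]] 333.0631397428505
```

View pics/w1.png

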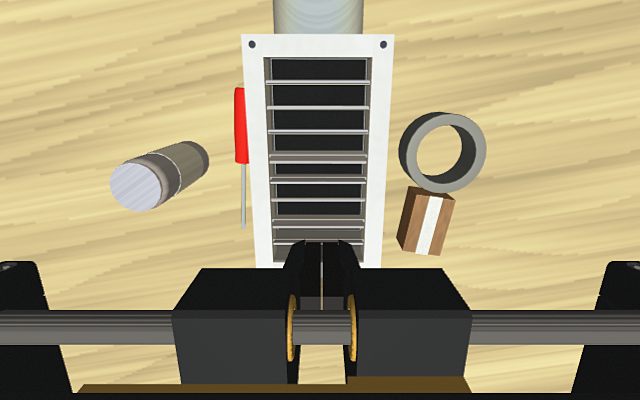

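The wrist view has the frame well aligned: collar-end edge at row 34, side edges running about (242,34)–(257,268) and (394,34)–(383,268), and all eight blades across it. The fingertips are at (322,245).

```bash
python3 - <<'E'
from h import *
d=np.load('pics/w1.npz');i=imaging.camera_info('wrist');p=d['p']
hsv=cv2.cvtColor(p,cv2.COLOR_RGB2HSV);m=(hsv[...,2]>200)&(hsv[...,1]<25)
L=[];R=[]
for r in range(60,225,5):
    a=np.nonzero(m[r,225:300])[0];b=np.nonzero(m[r,340:410])[0]
    L.append((225+a[0]-.5,r));R.append((340+b[-1]+.5,r))
T=[(c,20+np.nonzero(m[20:60,c])[0][0]-.5) for c in range(262,380,6)]
B=[(c,40+np.nonzero(m[40:80,c])[0][-1]-0+.5) for c in range(280,360,6) if m[40:80,c].any()]
for n,q in zip('LRTB',(L,R,T,B)):
    w=cast(i,q,.125)[:,:2]*1000;f=cv2.fitLine(w.astype(np.float32),cv2.DIST_HUBER,0,.01,.01).ravel()
    print(n,np.round(f[2:],1),round(float(np.degrees(np.arctan2(f[1],f[0]))),2))
    u=np.array([np.cos(np.radians(169.6)),np.sin(np.radians(169.6))]);v=np.array([-u[1],u[0]])
    print('  along u,v',np.round(np.median(w@u),1),np.round(np.median(w@v),1))
E=np.array(i['extrinsics']);ys,xs=np.nonzero(m[36:55,262:380]);ys+=36;xs+=262;dd=d['d'][ys,xs]
P=np.c_[(xs-i['cx'])/i['fx'],(ys-i['cy'])/i['fy'],np.ones(len(xs))]*dd[:,None]
print('z',np.median((P@E[:3,:3].T+E[:3,3])[:,2]))
s=sense();print('tcp u,v',s['ee_pos'][:2]@u*1000,s['ee_pos'][:2]@v*1000)
E
```

```text
L [623.9  51.9] -10.44
  along u,v -598.3 -163.8
R [589.7 -90.3] -10.41
  along u,v -598.4 -17.6
T [701.7 -50.3] 79.67
  along u,v -699.2 -89.2
B [683.6 -36.6] 79.66
  along u,v -678.9 -89.2
z 0.12583344069244917
tcp u,v -568.0178563012962 -85.97170271620386
```

```bash
python3 -m crank '[[[30,-1,0],[0,0,0],1],[[30,-1,10],[0,0,0],1],[[31,-1,20],[0,0,0],1],[[31,-2,30],[0,0,0],1],[[0,0,40],[0,0,0],1],[[0,0,40],[0,0,0],1],[[0,0,30],[0,0,0],1],[[0,0,18],[0,0,0],1],[[0,0,0],[0,0,0],1],[[0,0,0],[0,0,0],1]]'; python3 - <<'E'
from h import *
s=sense();print(s['t'],s['ee_pos'],s['tool_rot'],s['contact_force'])
u=np.array([np.cos(np.radians(169.6)),np.sin(np.radians(169.6))]);v=np.array([-u[1],u[0]])
print('tcp u,v',s['ee_pos'][:2]@u*1000+568.2,s['ee_pos'][:2]@v*1000+90.7)
E
```

```text
t: 3.25
ee_pos: [0.696, -0.0358, 0.1421]
tool_rot: [3.142, -0.002, -0.181]
contact_force: [0.2, -0.1, 0.6]
opening: 0.0004
finger_force: 0.0
3.25 [ 0.69604049 -0.03578126  0.14212242] [ 3.14150199e+00 -1.55158800e-03 -1.81479038e-01] [ 0.16360352 -0.12559957  0.56536984]
tcp u,v -122.86476736703298 0.24478998794467088
```

```bash
python3 -m crank '[[[0,0,7],[0,0,0],1],[[0,0,5],[0,0,0],1],[[0,0,0],[0,0,0],1],[[0,0,0],[0,0,0],1]]'|egrep 'ee_pos|contact'; for k in 1 2; do python3 -m crank '[[[0,0,1],[0,0,0],1],[[0,0,0],[0,0,0],1],[[0,0,0],[0,0,0],1]]'|egrep 'ee_pos|contact'; done
```

```text
ee_pos: [0.6956, -0.0347, 0.129]
contact_force: [0.5, -0.8, 0.3]
ee_pos: [0.6956, -0.0348, 0.1278]
contact_force: [-0.1, 0.7, 0.2]
ee_pos: [0.6955, -0.0349, 0.1266]
contact_force: [0.1, 0.2, -0.5]
```

```bash
python3 -m crank '[[[0,0,0.6],[0,0,0],1],[[0,0,0],[0,0,0],1],[[0,0,0],[0,0,0],1]]'|egrep 'ee_pos|contact';python3 -m crank '[[[0,0,0.6],[0,0,0],1],[[0,0,0],[0,0,0],1],[[0,0,0],[0,0,0],1]]'|egrep 'ee_pos|contact'
```

```text
ee_pos: [0.6955, -0.0348, 0.1261]
contact_force: [1.1, 0.3, -0.1]
ee_pos: [0.6955, -0.0349, 0.1255]
contact_force: [-0.1, -0.3, 0.1]
```

```bash
python3 -m crank '[[[0,0,0.5],[0,0,0],1],[[0,0,0],[0,0,0],1],[[0,0,0],[0,0,0],1]]'|egrep 'ee_pos|contact';python3 -m crank '[[[0,0,0.5],[0,0,0],1],[[0,0,0],[0,0,0],1],[[0,0,0],[0,0,0],1]]'|egrep 'ee_pos|contact'
```

```text
ee_pos: [0.6955, -0.0348, 0.1255]
contact_force: [-2.4, 0.9, 4.5]
ee_pos: [0.6955, -0.0349, 0.1255]
contact_force: [-3.9, -0.0, 6.8]
```

```bash
python3 -m crank '[[[0,0,-3.3],[0,0,0],1],[[0,0,0],[0,0,0],1],[[0,0,0],[0,0,0],1]]'|egrep 'ee_pos|contact|rot';python3 -m crank '[[[-6,0,0],[0,0,0],1],[[-8,0,0],[0,0,0],1],[[-8,0,0],[0,0,0],1],[[-8,0,0],[0,0,0],1],[[-8,0,0],[0,0,0],1],[[-8,0,0],[0,0,0],1]]'|egrep 'ee_pos|contact|rot'
```

```text
ee_pos: [0.6955, -0.0348, 0.1275]
tool_rot: [-3.142, 0.0, -0.18]
contact_force: [-0.5, -0.3, -0.9]
ee_pos: [0.6495, -0.0264, 0.1281]
tool_rot: [-3.142, -0.0, -0.18]
contact_force: [2.9, -1.4, 1.3]
```

```bash
python3 -m crank '[[[-8,0,0.3],[0,0,0],1],[[-8,0,0],[0,0,0],1],[[-8,0,0],[0,0,0],1],[[-8,0,0],[0,0,0],1],[[-8,0,0],[0,0,0],1],[[-8,0,0],[0,0,0],1],[[-8,0,0],[0,0,0],1],[[-8,0,0],[0,0,0],1],[[-8,0,0],[0,0,0],1],[[-8,0,0],[0,0,0],1]]'|egrep 'ee_pos|contact|rot';python3 -m crank '[[[-8,0,0],[0,0,0],1],[[-8,0,0],[0,0,0],1],[[-8,0,0],[0,0,0],1],[[-8,0,0],[0,0,0],1],[[-8,0,0],[0,0,0],1],[[-8,0,0],[0,0,0],1]]'|egrep 'ee_pos|contact|rot'
```

```text
ee_pos: [0.5709, -0.0121, 0.1275]
tool_rot: [3.142, -0.0, -0.18]
contact_force: [4.0, -0.4, -2.6]
ee_pos: [0.5233, -0.0034, 0.1274]
tool_rot: [3.142, 0.001, -0.18]
contact_force: [3.5, -0.4, 0.2]
```

```bash
python3 -m crank '[[[-8,0,0],[0,0,0],1],[[-8,0,0],[0,0,0],1],[[-8,0,0],[0,0,0],1],[[-8,0,0],[0,0,0],1],[[-8,0,0],[0,0,0],1],[[-8,0,0],[0,0,0],1],[[-8,0,0],[0,0,0],1],[[-4,0,0],[0,0,0],1],[[0,0,0],[0,0,0],1]]'|egrep 'ee_pos|contact|rot';python3 -m crank '[[[0,0,-15],[0,0,0],1],[[0,0,-30],[0,0,0],1],[[0,0,-30],[0,0,0],1],[[0,0,-25],[0,0,0],1],[[0,0,-10],[0,0,0],1],[[0,0,0],[0,0,0],1],[[0,0,0],[0,0,0],1]]'|egrep 't:|ee_pos|contact|rot'
python3 - <<'E'
from h import *
i=imaging.camera_info('wrist');print(np.round(i['extrinsics'],3).tolist())
p,d=imaging.capture('wrist');np.savez('pics/w2.npz',p=p,d=d,E=i['extrinsics']);cv2.imwrite('pics/w2.png',p[...,::-1])
E
```

```text
ee_pos: [0.4642, 0.0075, 0.1272]
tool_rot: [-3.142, 0.001, -0.18]
contact_force: [1.5, 0.3, -0.4]
t: 9.55
ee_pos: [0.4647, 0.0073, 0.2363]
tool_rot: [-3.141, 0.002, -0.181]
contact_force: [0.2, 0.5, -0.6]
[[-0.18, -0.939, -0.292, 0.54], [-0.984, 0.172, 0.053, -0.006], [0.0, 0.297, -0.955, 0.383], [0.0, 0.0, 0.0, 1.0]]
```

View pics/w2.png

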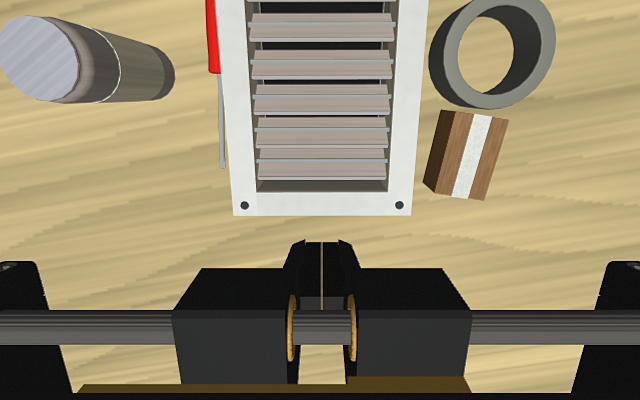

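All visible blades now lean toward the plain end. The plain-end edge of the frame is at row 215, with front edges near rows 180, 150, 113, 78 and 39. Next I move back to see the collar end and measure the angles.

```bash
python3 -m crank '[[[25,0,-10],[0,0,0],1],[[35,0,-15],[0,0,0],1],[[35,0,-15],[0,0,0],1],[[35,0,-10],[0,0,0],1],[[20,0,0],[0,0,0],1],[[0,0,0],[0,0,0],1],[[0,0,0],[0,0,0],1]]'|egrep 't:|ee_pos|rot'
python3 - <<'E'
from h import *
i=imaging.camera_info('wrist')
p,d=imaging.capture('wrist');np.savez('pics/w3.npz',p=p,d=d,E=i['extrinsics']);cv2.imwrite('pics/w3.png',p[...,::-1])
u=np.array([np.cos(np.radians(169.6)),np.sin(np.radians(169.6)),0]);v=np.array([-u[1],u[0],0])
for n in('w2','w3'):
    d=np.load(f'pics/{n}.npz');i['extrinsics']=d['E'];p=d['p'].astype(float)
    pr=cv2.cvtColor(d['p'],cv2.COLOR_RGB2GRAY)[:,300:318].mean(1) if n=='w3' else cv2.cvtColor(d['p'],cv2.COLOR_RGB2GRAY)[:,300:345].mean(1)
    print(n,'frame end rows: x pred',[np.round(project(i,u*(-.5682+e)+v*-.0907+[0,0,.1255])[0],1).tolist() for e in(-.131,-.111,.111,.131)])
    for k in range(8):
        x=-.0875+.025*k;rows=[]
        for a in(35,40,45,50,55):
            t=np.radians(a);P=u*(-.5682+x+.018*np.sin(t))+v*-.0907+[0,0,.1255-.0112+.018*np.cos(t)]
            rows.append(round(float(project(i,P)[0,1]),1))
        r0=int(rows[2])
        if 8<r0<235: print(k+1,rows,r0-9,pr[r0-9:r0+9].astype(int).tolist())
    print([ (r,int(pr[r])) for r in list(range(186,222)) ] if n=='w2' else [(r,int(pr[r])) for r in range(20,60)])
E
```

```text
t: 10.3
ee_pos: [0.6117, -0.0195, 0.2852]
tool_rot: [-3.141, 0.004, -0.18]
w2 frame end rows: x pred [[323.7, -203.8], [323.6, -160.5], [322.9, 191.3], [322.9, 214.7]]
4 [35.9, 38.1, 40.1, 42.0, 43.8] 31 [159, 155, 153, 156, 159, 153, 142, 180, 177, 180, 157, 18, 23, 28, 28, 28, 27, 20]
5 [74.3, 76.2, 78.0, 79.6, 81.1] 69 [157, 153, 153, 157, 158, 155, 144, 180, 180, 179, 104, 13, 25, 24, 30, 96, 173, 160]
6 [110.4, 112.1, 113.6, 115.0, 116.2] 104 [160, 156, 153, 156, 159, 158, 157, 144, 180, 183, 180, 17, 37, 122, 169, 158, 155, 160]
7 [144.4, 145.8, 147.1, 148.3, 149.3] 138 [156, 153, 154, 157, 159, 153, 125, 176, 178, 174, 142, 160, 157, 155, 161, 159, 155, 154]
8 [176.4, 177.7, 178.8, 179.7, 180.5] 169 [159, 156, 153, 156, 159, 159, 154, 122, 181, 183, 185, 53, 71, 74, 73, 73, 75, 74]
[(186, 74), (187, 75), (188, 75), (189, 77), (190, 87), (191, 107), (192, 186), (193, 229), (194, 221), (195, 220), (196, 220), (197, 220), (198, 220), (199, 220), (200, 220), (201, 220), (202, 220), (203, 220), (204, 220), (205, 221), (206, 221), (207, 221), (208, 221), (209, 221), (210, 221), (211
[... 487 characters left out ...]
.9, 189.9, 190.7, 191.5, 192.1] 181 [165, 165, 161, 158, 158, 162, 160, 148, 160, 185, 186, 158, 161, 158, 158, 162, 153, 118]
4 [213.8, 214.6, 215.4, 216.0, 216.4] 206 [164, 162, 159, 157, 159, 163, 156, 120, 186, 181, 158, 157, 156, 161, 160, 106, 164, 174]
[(20, 170), (21, 170), (22, 170), (23, 170), (24, 170), (25, 170), (26, 170), (27, 170), (28, 170), (29, 171), (30, 171), (31, 171), (32, 170), (33, 170), (34, 170), (35, 171), (36, 172), (37, 173), (38, 175), (39, 175), (40, 175), (41, 175), (42, 174), (43, 175), (44, 175), (45, 174), (46, 173), (47, 173), (48, 172), (49, 170), (50, 169), (51, 168), (52, 169), (53, 169), (54, 170), (55, 171), (56, 170), (57, 169), (58, 170), (59, 171)]
```

View pics/w3.png

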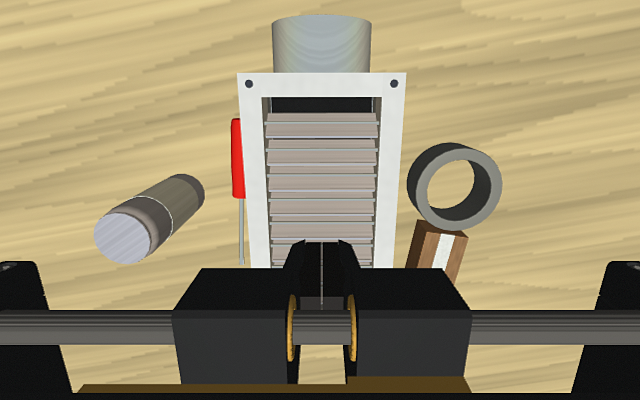

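All eight front edges sit on the rows predicted for about 45°, which matches the height the fingertips ran at. The frame is still where it was, and nothing around it has been touched. I'll lift well clear and hand in.

```bash
python3 -m crank '[[[0,0,-20],[0,0,0],1],[[0,0,-30],[0,0,0],1],[[0,0,-15],[0,0,0],1],[[0,0,0],[0,0,0],1],[[0,0,0],[0,0,0],1],[[0,0,0],[0,0,0],1]]'|egrep 't:|ee_pos|contact'; python3 -c "
from cell import workorder
print(workorder.sign_off())"
```

```text
t: 10.95
ee_pos: [0.612, -0.0196, 0.3507]
tool_rot: [-3.141, 0.003, -0.18]
contact_force: [0.0, -0.2, -0.2]
the job is handed in; nothing more can be done
None
```

I tipped all eight blades in one light stroke from the collar end to the plain end; in the wrist pictures they lean about 45° (±5°) away from the collar. The box stayed in place to within about 1 mm, the hand is well clear, and the job was handed in at 10.95 s; sign-off gave no verdict.

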